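# Find the box with the press die by its weight

### The arm

A 6-joint arm with a two-finger parallel gripper is mounted at the origin on the work surface. World frame = base frame: x ahead of the robot, y to its left, z up, the work surface at z = 0. Lengths are in mm, angles in rad, forces in N, time in s.
With the tool pointing down it reaches from about 300 to 775 mm from the base axis. Payload 14.6 kg.
Tool frame: the origin (TCP) lies on the front face of the gripper's body, between the roots of the fingers; the fingertips stand 97 mm ahead of it and the grasp point (between the pads) lies 78 mm ahead of it; z points along the fingers, y is the line along which they close (so a half turn about z gives the same grasp; the last joint's range is limited). The gripper opens to 94 mm and grips with 3 to 60 N. Pads are 16 mm wide; open, the fingers measure 119 mm over their backs; the gripper's body (75 mm by 177 mm) begins 78 mm behind the grasp point.
Start: joints at [1.134, 0.3, 1.521, -0, 1.321, -0.067], TCP at [198.783, 512.811, 302.646] pointing down, gripper open.
Joint ranges: [-3.03, 3.03], [-0.79, 2.21], [0.23, 2.52], [-1.04, 4.18], [0, 3.07], [-2.55, 2.55]. Speed limits (rad/s): [2.22, 2.22, 2.57, 3.14, 3.14, 3.14].

### API

Orientations are given as [roll, pitch, yaw] about the fixed x, y, z axes, in that order (R = Rz(yaw) Ry(pitch) Rx(roll)).
In Python, from cell import * gives the robot as it stands.
- The arm moves only by the tool carry_out, never from a script. Its arguments are lists of equal length, an entry for each row: "slide": the shift along the world's x, y, z scaled (see below), a list of three; "dr": the turn, a rotation vector about the world's x, y, z scaled (see below), a list of three; "gripper": the opening in per cent of the stroke, from 0 (shut) to 100 (fully open). A call has 1 to 10 rows; each row is the pose to reach, as a shift and turn from the pose commanded when the call began, turning the shorter way round; what a row does not reach only later rows make up. The controller multiplies each number of a shift by 0.25 m and each number of a turn by 360 degrees. A row lasts 1/12 s, in which the tool goes at most 41.7 mm and 7.16 degrees, less where a joint would pass 70% of its speed; a pose out of reach is approached as far as the arm can. A call with a number of a shift or a turn outside -1 to 1 is refused whole. A call with a gripper value outside its range is refused whole. The fingers move at their own pace and stop on an object; "newtons" is the grip in N (left out, the last holds). Time passes only in rows, so rows that repeat a pose let the fingers close. It gives the time, the measured TCP pose, the force, the opening and the grip force at its end, in the units of the state.
- read_state(): the state, without advancing time (a new reading comes with each control period).
- camera(name): name is "side" or "top"; returns the picture (420x560x3 uint8, red, green, blue); there is no depth.
- camera_model(name): a dict with "vfov" (degrees; the focal length in pixels is half the picture's height over the tangent of half this angle, whatever the lens; pixels are square), "cx", "cy" (the principal point, pixels), "R" (3x3) and "t" (3): a world point X has camera coordinates R X + t. Camera axes: x right, y down, z forward; pixel columns grow to the right and rows downward; lengths in mm; the calibration is good to about 2 mm. A picture is of the moment at which its call begins. camera_model takes no time and is no camera call.
- sign_off(): hands the job in; it is judged then, once.
The state is a dict: "clock": time; "joints": joint angles; "qd": joint speeds; "effort": joint torques, N m; "eef_pos": TCP position; "eef_rot": TCP orientation; "wrist_force": force on the tool from outside, world axes, zero at the start; "moment": the same for the moment, N m; "finger_gap": finger opening in mm; "finger_force": force on a finger pad.
Only numpy, scipy, OpenCV 4.12 (cv2) and the standard library are available. Lean on these libraries where they do the work, as an engineer would, in place of code of your own. Each camera call takes 0.05 s, during which the arm holds its last target. There are 200 camera calls.

### The job

One of the three identical closed boxes on the sloping rack still holds the steel die of the press. Lift the left, the middle and then the right box (as seen from the robot) about five centimetres clear of the rack to judge its weight, putting each back in its own bay before going on to the next; then take out the heavy one and stand it upright on the floor of the empty tray. Drop or tip over no box, leave the two light ones standing in their bays, and do not disturb the other things on the bench.

Things in the scene. Friction and masses are not known exactly. Their poses are not given: they have to be found in the camera images.
- tin_left: the left (seen from the robot) of three identical rigid closed metal boxes: 90 long (x) x 52 wide (y) x 55 high (z). Origin: centre of underside. Stands square on the rack's slope, x pointing up the slope away from the robot, held by friction. Grasp across the 52 mm. Weighs about 0.26 kg; exactly one of the three 0.62 to 0.8 kg. Contents can shift 2 mm inside
- tin_middle: the middle (seen from the robot) of three identical rigid closed metal boxes: 90 long (x) x 52 wide (y) x 55 high (z). Origin: centre of underside. Stands square on the rack's slope, x pointing up the slope away from the robot, held by friction. Grasp across the 52 mm. Weighs about 0.26 kg; exactly one of the three 0.62 to 0.8 kg. Contents can shift 2 mm inside
- tin_right: the right (seen from the robot) of three identical rigid closed metal boxes: 90 long (x) x 52 wide (y) x 55 high (z). Origin: centre of underside. Stands square on the rack's slope, x pointing up the slope away from the robot, held by friction. Grasp across the 52 mm. Weighs about 0.26 kg; exactly one of the three 0.62 to 0.8 kg. Contents can shift 2 mm inside
- rack: fixed wooden rack 400 wide (y) x 125 deep; its board rises away from the robot (+x) at 24.6 degrees (0.43 rad). Boxes at y = +122, 0, -122 mm, underside centres 55 mm above the bench, 70 mm between boxes; a 10 mm lip along the foot, 10 mm below the boxes, two strips 6 mm high and wide at y = +-61 mm part the bays. Nothing above. Origin: on the bench under its middle; z up, y to the robot's left
- tray: fixed, empty, open square wooden tray lying flat on the bench to the right of the rack, 180 x 180 outside, walls 6 thick, rim 22 mm above the bench, inner floor 6 mm above the bench. Origin: centre of its underside, z up
- lens: bystander: red glass bullseye lens, dome, 104 across, 37 high; origin centre of underside
- lamp_ring: bystander: brass lamp ring lying flat, 124 outside, 94 inside, 22 high; origin centre of underside
- socket_wrench: bystander: steel socket wrench lying along its x, 250 long, 48 high at the head; origin on the bench under its middle
- switch_cover: bystander: black switch cover 85 x 60 x 30; origin centre of underside
Things that resemble listed ones, but are neither listed nor needed, are in the scene too. What is shaped like the tin_right but blue, pink or yellow is not meant.

How it is judged:
By the outcome, as a careful person would: the job done as asked, in the order asked, and still so for the second after the job is handed in, with the robot touching nothing.
It also fails if it takes over 72 s, if anything falls off the work surface, if the arm or the gripper's body presses on something with over 40 N, if the wrist force passes 120 N, or if a joint passes its speed limit or range.

## Working session

There is one attempt and no reset: what is moved stays moved. The work goes in short steps, Python scripts to look and compute and a tool call to move; the robot and the scene stay as the last step left them, time stands still between calls to the robot, and variables do not carry over. Pictures are saved under pics/ and viewed, at most 10 in all, crops included, and the job is handed in when it is done.

Besides the shell and the picture viewer there is one more tool, called after "Call:" in YAML: its name, and indented under it one key for each argument. carry_out: Moves the arm, as the interface text tells. Its arguments: {"type":"object","properties":{"slide":{"type":"array","items":{"type":"array","items":{"type":"number","minimum":-1,"maximum":1}}},"dr":{"type":"array","items":{"type":"array","items":{"type":"number","minimum":-1,"maximum":1}}},"gripper":{"type":"array","items":{"type":"number"}},"newtons":{"type":"number"}},"required":["slide","dr","gripper"]}

```bash
ls; mkdir -p pics
python3 - <<'E'
from cell import *
import cv2,numpy as np
print(read_state())
for n in("side","top"):
    im=camera(n);cv2.imwrite(f"pics/{n}0.png",im[:,:,::-1]);print(n,camera_model(n))
E
```

```text
pics
{'clock': 0.0, 'joints': array([ 1.13441643e+00,  3.00477443e-01,  1.52160709e+00, -5.48071501e-06,
        1.32070389e+00, -6.65998233e-02]), 'qd': array([-1.17271103e-05,  1.02523595e-03, -4.83100917e-05,  1.05749220e-03,
        5.50452900e-05, -1.00254823e-03]), 'effort': array([-9.05595675e-05, -5.31807411e+01, -3.52734840e+01,  7.07485923e-02,
        2.43849086e-02, -1.08827867e-04]), 'eef_pos': array([198.71170914, 512.67766802, 302.07178392]), 'eef_rot': array([-3.14039918e+00, -7.42823189e-05,  2.77181390e+00]), 'wrist_force': array([ 0.12204382,  0.07678816, -0.52567488]), 'moment': array([-0.008036  ,  0.01144093, -0.0238674 ]), 'finger_force': 0.0, 'finger_gap': 94.13614960814506}
side {'vfov': 44.611909323917935, 'cx': 282.8312959876066, 'cy': 204.85697736888312, 'R': array([[ 0.89877149, -0.43837787, -0.00588682],
       [-0.28282781, -0.5694952 , -0.77180545],
       [ 0.33498991,  0.69534168, -0.6358315 ]]), 't': array([-509.20305569,  268.55597958, 1169.5644322 ])}
top {'vfov': 57.61307681079424, 'cx': 277.3111960723449, 'cy': 209.79976297074452, 'R': array([[-3.09349711e-03, -9.99995194e-01,  2.03828503e-04],
       [-9.97610388e-01,  3.07205090e-03, -6.90222923e-02],
       [ 6.90213344e-02, -4.16861693e-04, -9.97615097e-01]]), 't': array([  92.11575664,  638.07065796, 1267.99981417])}
```

View pics/top0.png

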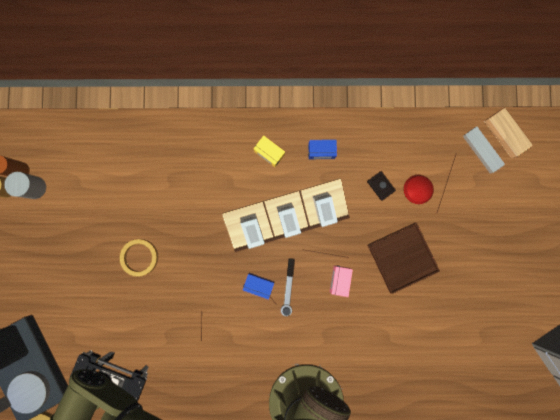

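View pics/side0.png

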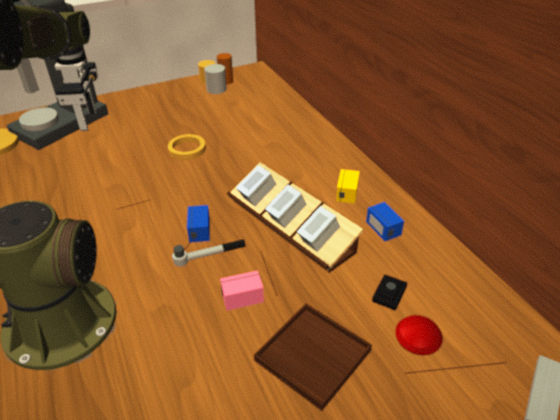

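The top view shows three grey boxes on the rack at px (252,233), (289,221) and (326,210), and the dark tray at (403,257). Possible look-alikes are blue (322,149), blue (258,286), pink (341,281) and yellow (269,151), plus a grey slab at (484,150). I choose the three grey boxes on the rack. Next is one close crop.

Run:
```python
import cv2,numpy as np
a=cv2.imread("pics/top0.png")[170:260,210:360];b=cv2.imread("pics/side0.png")[155:275,220:370]
a=cv2.resize(a,None,fx=4,fy=4,interpolation=cv2.INTER_CUBIC);a=a[:, :600]
b=cv2.resize(b,(300,240),interpolation=cv2.INTER_CUBIC)
c=np.zeros((600,600,3),np.uint8);c[:360]=a;c[360:,:300]=b
cv2.imwrite("pics/crop1.png",c)
```

```text
(no output)
```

View pics/crop1.png

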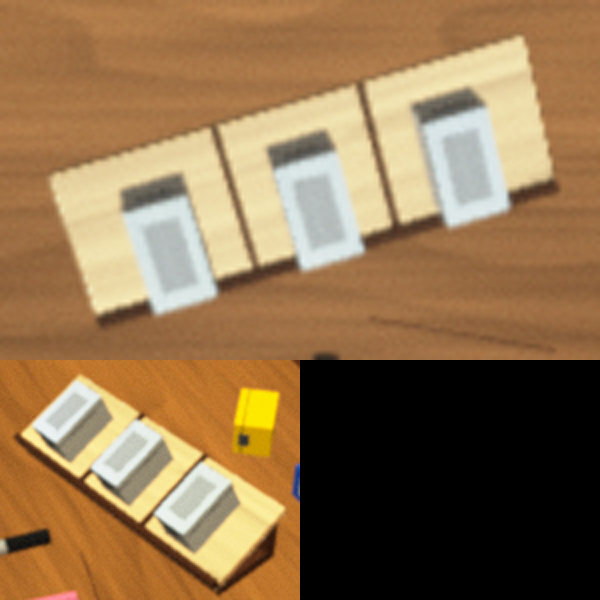

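The crop shows three grey box tops with darker label panels, centred at about px (252,234), (289,222) and (326,211). Nothing blocks them.

```bash
cat > h.py <<'E'
from cell import *
import cv2,numpy as np
from scipy.spatial.transform import Rotation as Ro
T=0.43
def ray(n,p):
    m=camera_model(n);f=210/np.tan(np.radians(m["vfov"]/2))
    d=m["R"].T@np.array([(p[0]-m["cx"])/f,(p[1]-m["cy"])/f,1]);return -m["R"].T@m["t"],d/np.linalg.norm(d)
def onz(n,p,z):
    o,d=ray(n,p);return o+d*(z-o[2])/d[2]
def tri(p,q):
    o,d=ray("top",p);u,e=ray("side",q)
    s=np.linalg.lstsq(np.c_[d,-e],u-o,rcond=None)[0];a,b=o+d*s[0],u+e*s[1]
    return (a+b)/2,np.linalg.norm(a-b)
def blobs(im,mask,lo,hi):
    c=[k for k in cv2.findContours(mask,cv2.RETR_EXTERNAL,cv2.CHAIN_APPROX_NONE)[0] if lo<cv2.contourArea(k)<hi]
    return [cv2.minAreaRect(k) for k in c]
def light(im,roi,v=140):
    h=cv2.cvtColor(im,cv2.COLOR_BGR2HSV);m=((h[...,1]<60)&(h[...,2]>v)).astype(np.uint8)*255
    r=np.zeros_like(m);x0,y0,x1,y1=roi;r[y0:y1,x0:x1]=m[y0:y1,x0:x1];return r
E
python3 - <<'E'
from h import *
t=cv2.imread("pics/top0.png");s=cv2.imread("pics/side0.png")
A=sorted(blobs(t,light(t,(215,175,355,260)),200,1500),key=lambda r:r[0][0])
B=sorted(blobs(s,light(s,(225,155,370,270)),200,2500),key=lambda r:r[0][0])
for r in A:print("T",r,onz("top",r[0],105).round(1))
for r in B:print("S",r,onz("side",r[0],105).round(1))
for a,b in zip(A,B):print(tri(a[0],b[0]))
h=cv2.cvtColor(t,cv2.COLOR_BGR2HSV);print(h[257,403],h[270,450],h[240,450])
m=(h[...,2]<95).astype(np.uint8)*255;m[:, :362]=0;m[:,445:]=0;m[:215]=0;m[300:]=0
for r in blobs(t,m,1500,6000):print("tray",r,onz("top",r[0],22).round(1),[onz("top",p,22)[:2].round(1) for p in cv2.boxPoints(r)])
# rack corners from crop, foot z~?
E
```

```text
T ((251.95001220703125, 233.35000610351562), (27.195587158203125, 18.024980545043945), 71.56504821777344) [558.6 170.2 105. ]
T ((289.32574462890625, 222.2523193359375), (27.106483459472656, 17.911352157592773), 73.3007583618164) [593.1  52.4 105. ]
T ((325.0364685058594, 209.49154663085938), (31.70519256591797, 19.18801498413086), 77.00537872314453) [633.1 -60.7 105. ]
S ((253.50003051757812, 181.00001525878906), (16.263456344604492, 34.64822769165039), 45.0) [558.9 166.7 105. ]
S ((283.0000305175781, 201.5), (17.677669525146484, 36.06244659423828), 45.0) [592.4  50.5 105. ]
S ((315.9027404785156, 223.95703125), (20.112913131713867, 37.736942291259766), 42.273685455322266) [626.7 -65.  105. ]
(array([559.35737768, 170.05771411, 102.61249341]), np.float64(1.659887130278265))
(array([593.22455574,  52.35266349, 103.31661707]), np.float64(0.05928467751913325))
(array([631.65829534, -60.45975216,  99.69671331]), np.float64(4.0321492661418095))
[ 11 154  76] [ 14 148 150] [ 15 150 155]
tray ((402.9179382324219, 257.5383605957031), (54.552223205566406, 54.008514404296875), 64.98310089111328) [ 476.8 -330.1   22. ] [array([ 521.5, -210.3]), array([ 597.7, -376.8]), array([ 432.3, -449.2]), array([ 357.4, -283.9])]
```

```bash
cat >> h.py <<'E'
Y=0.288
def frame(yaw=Y,t=T):
    xr=np.array([np.cos(yaw),np.sin(yaw),0]);yr=np.array([-np.sin(yaw),np.cos(yaw),0])
    n=-np.sin(t)*xr+np.cos(t)*np.array([0,0,1.]);xs=np.cross(yr,n);return xs,yr,n
C={"L":np.array([558.4,169.6,105]),"M":np.array([593.1,52.4,105]),"R":np.array([627.7,-64.6,105])}
def tgt(b,up=0,yaw=Y,t=T):
    xs,yr,n=frame(yaw,t);c=C[b] if isinstance(b,str) else np.array(b)
    return c+n*(53+up),np.c_[-xs,yr,-n]
def delta(p,Rt,p0,R0):
    s=(p-p0)/250;d=(Ro.from_matrix(Rt)*Ro.from_matrix(R0).inv()).as_rotvec()/(2*np.pi);return s.round(4),d.round(4)
def cur(): s=read_state();return s["eef_pos"],Ro.from_euler("xyz",s["eef_rot"]).as_matrix()
E
python3 - <<'E'
from h import *
s=cv2.imread("pics/side0.png");h=cv2.cvtColor(s,cv2.COLOR_BGR2HSV)
m=(h[...,2]<95).astype(np.uint8)*255;m[:, :245]=0;m[:,380:]=0;m[:300]=0;m[408:]=0
for r in blobs(s,m,1500,12000):print("tray",r,onz("side",r[0],22).round(1))
p0=np.array([198.783,512.811,302.646]);R0=Ro.from_euler("xyz",[-3.1416,0,2.7718]).as_matrix()
for n in C:
  for u in(120,57,0):
    p,R=tgt(n,u);print(n,u,p.round(1),delta(p,R,p0,R0))
n=frame()[2];print("n",n,"xs",frame()[0])
E
```

```text
tray ((312.3600158691406, 352.5200500488281), (90.00000762939453, 81.60000610351562), 36.869895935058594) [ 470.9 -338.2   22. ]
L 120 [489.3 149.1 262.3] (array([ 1.1619, -1.4548, -0.1616]), array([-0.0028, -0.0696,  0.103 ]))
L 57 [514.4 156.6 205. ] (array([ 1.2626, -1.4249, -0.3906]), array([-0.0028, -0.0696,  0.103 ]))
L 0 [537.2 163.3 153.2] (array([ 1.3537, -1.3979, -0.5979]), array([-0.0028, -0.0696,  0.103 ]))
M 120 [524.   31.9 262.3] (array([ 1.3007, -1.9236, -0.1616]), array([-0.0028, -0.0696,  0.103 ]))
M 57 [549.1  39.4 205. ] (array([ 1.4014, -1.8937, -0.3906]), array([-0.0028, -0.0696,  0.103 ]))
M 0 [571.9  46.1 153.2] (array([ 1.4925, -1.8667, -0.5979]), array([-0.0028, -0.0696,  0.103 ]))
R 120 [558.6 -85.1 262.3] (array([ 1.4391, -2.3916, -0.1616]), array([-0.0028, -0.0696,  0.103 ]))
R 57 [583.7 -77.6 205. ] (array([ 1.5398, -2.3617, -0.3906]), array([-0.0028, -0.0696,  0.103 ]))
R 0 [606.5 -70.9 153.2] (array([ 1.6309, -2.3347, -0.5979]), array([-0.0028, -0.0696,  0.103 ]))
n [-0.3997015  -0.11840597  0.90896575] xs [0.87152896 0.25817824 0.4168708 ]
```

Call:
carry_out:
  slide:
    - [0.06, -0.08, 0]
    - [0.18, -0.22, 0]
    - [0.3, -0.36, 0]
    - [0.4, -0.5, 0]
    - [0.5, -0.63, 0]
    - [0.6, -0.75, 0]
    - [0.65, -0.82, 0]
    - [0.68, -0.86, 0]
    - [0.7, -0.88, 0]
    - [0.7, -0.88, 0]
  dr:
    - [0, 0, 0.01]
    - [0, -0.01, 0.02]
    - [0, -0.02, 0.03]
    - [-0.001, -0.03, 0.045]
    - [-0.001, -0.04, 0.06]
    - [-0.002, -0.05, 0.075]
    - [-0.002, -0.06, 0.09]
    - [-0.0028, -0.0696, 0.103]
    - [-0.0028, -0.0696, 0.103]
    - [-0.0028, -0.0696, 0.103]
  gripper: [80, 80, 80, 80, 80, 80, 80, 80, 80, 80]
  newtons: 35

```text
clock: 0.93
eef_pos: [374.2, 292.1, 302.7]
eef_rot: [3.14, 0.428, -2.858]
wrist_force: [-0.2, -0.3, 0.6]
finger_gap: 74.8
finger_force: 0.0
```

Call:
carry_out:
  slide:
    - [0.05, -0.06, 0]
    - [0.14, -0.17, -0.03]
    - [0.26, -0.32, -0.07]
    - [0.36, -0.45, -0.11]
    - [0.43, -0.54, -0.15]
    - [0.46, -0.575, -0.16]
    - [0.462, -0.575, -0.162]
    - [0.462, -0.575, -0.162]
    - [0.462, -0.575, -0.162]
  dr:
    - [0, 0, 0]
    - [0, 0, 0]
    - [0, 0, 0]
    - [0, 0, 0]
    - [0, 0, 0]
    - [0, 0, 0]
    - [0, 0, 0]
    - [0, 0, 0]
    - [0, 0, 0]
  gripper: [80, 80, 80, 80, 80, 80, 80, 80, 80]

```text
clock: 1.68
eef_pos: [488.9, 150.4, 262.3]
eef_rot: [3.14, 0.429, -2.854]
wrist_force: [-0.5, 0.5, -0.2]
finger_gap: 75.4
finger_force: 0.0
```

Run:
```python
from h import *
p0,R0=cur();s=read_state();print(s["clock"],p0,s["joints"].round(2),s["wrist_force"],s["finger_gap"])
for u in(120,0): p,R=tgt("L",u);print(p.round(1),delta(p,R,p0,R0))
a=camera("top")[:,:,::-1];b=camera("side")[:,:,::-1]
a=cv2.resize(a[150:300,200:370],(544,480));b=cv2.resize(b[120:270,190:360],None,fx=1.5,fy=1.5)
c=np.zeros((480,800,3),np.uint8);c[:,:544]=a;c[:225,544:799]=b;cv2.imwrite("pics/pre.png",c)
```

```text
1.6833 [488.88413146 150.42363764 262.29002066] [ 0.22  0.11  1.89  0.05  0.72 -1.67] [-0.50080901  0.52376514 -0.17928195] 75.43842648995664
[489.3 149.1 262.3] (array([ 0.0015, -0.0052, -0.0002]), array([-0.0002, -0.0002, -0.    ]))
[537.2 163.3 153.2] (array([ 0.1933,  0.0516, -0.4365]), array([-0.0002, -0.0002, -0.    ]))
```

View pics/pre.png

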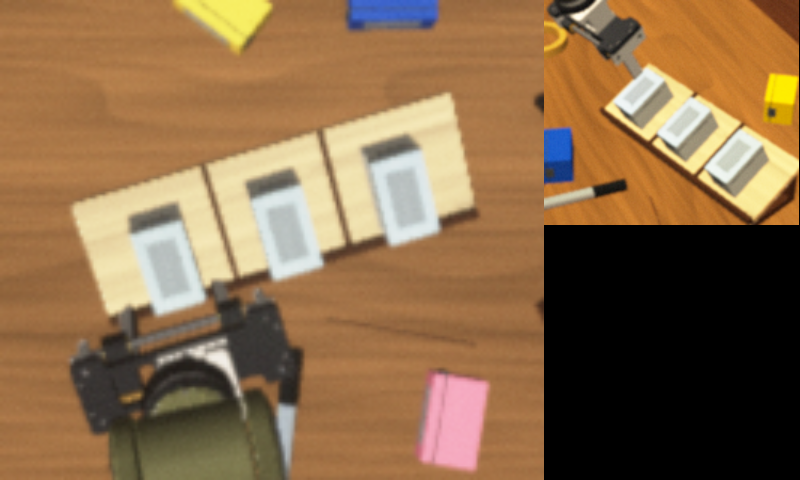

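The picture shows the open fingers at px (127,322) and (220,295), straddling the left box's line, whose foot centre is at (178,307). I'll descend, grip and lift 57 mm along the slope normal.

Call:
carry_out:
  slide:
    - [0.02, 0.002, -0.04]
    - [0.06, 0.012, -0.13]
    - [0.11, 0.025, -0.24]
    - [0.15, 0.038, -0.335]
    - [0.175, 0.046, -0.395]
    - [0.188, 0.05, -0.425]
    - [0.193, 0.0515, -0.4365]
    - [0.193, 0.0515, -0.4365]
    - [0.193, 0.0515, -0.4365]
  dr:
    - [0, 0, 0]
    - [0, 0, 0]
    - [0, 0, 0]
    - [0, 0, 0]
    - [0, 0, 0]
    - [0, 0, 0]
    - [0, 0, 0]
    - [0, 0, 0]
    - [0, 0, 0]
  gripper: [80, 80, 80, 80, 80, 80, 80, 80, 80]

```text
clock: 2.53
eef_pos: [537.6, 162.1, 153.8]
eef_rot: [3.141, 0.431, -2.854]
wrist_force: [0.6, 0.6, -0.1]
finger_gap: 75.4
finger_force: 0.0
```

Call:
carry_out:
  slide:
    - [0, 0, 0]
    - [0, 0, 0]
    - [0, 0, 0]
    - [0, 0, 0]
    - [0, 0, 0]
    - [0, 0, 0]
    - [0, 0, 0]
    - [0, 0, 0]
  dr:
    - [0, 0, 0]
    - [0, 0, 0]
    - [0, 0, 0]
    - [0, 0, 0]
    - [0, 0, 0]
    - [0, 0, 0]
    - [0, 0, 0]
    - [0, 0, 0]
  gripper: [70, 62, 56, 50, 45, 45, 45, 45]

```text
clock: 3.2
eef_pos: [537.5, 162.2, 153.6]
eef_rot: [3.141, 0.431, -2.854]
wrist_force: [-5.0, 1.8, 7.6]
finger_gap: 52.0
finger_force: 35.0
```

Call:
carry_out:
  slide:
    - [-0.004, -0.001, 0.01]
    - [-0.015, -0.005, 0.035]
    - [-0.035, -0.01, 0.08]
    - [-0.057, -0.017, 0.13]
    - [-0.076, -0.0225, 0.173]
    - [-0.087, -0.026, 0.199]
    - [-0.091, -0.027, 0.207]
    - [-0.091, -0.027, 0.207]
    - [-0.091, -0.027, 0.207]
  dr:
    - [0, 0, 0]
    - [0, 0, 0]
    - [0, 0, 0]
    - [0, 0, 0]
    - [0, 0, 0]
    - [0, 0, 0]
    - [0, 0, 0]
    - [0, 0, 0]
    - [0, 0, 0]
  gripper: [45, 45, 45, 45, 45, 45, 45, 45, 45]

```text
clock: 3.95
eef_pos: [514.7, 155.1, 204.4]
eef_rot: [3.141, 0.429, -2.854]
wrist_force: [0.8, 0.0, -3.2]
finger_gap: 51.6
finger_force: 35.0
```

Call:
carry_out:
  slide:
    - [0, 0, 0]
    - [0, 0, 0]
    - [0, 0, 0]
    - [0, 0, 0]
  dr:
    - [0, 0, 0]
    - [0, 0, 0]
    - [0, 0, 0]
    - [0, 0, 0]
  gripper: [45, 45, 45, 45]

```text
clock: 4.28
eef_pos: [514.8, 155.2, 204.5]
eef_rot: [3.141, 0.429, -2.854]
wrist_force: [-0.4, -0.1, -2.1]
finger_gap: 52.0
finger_force: 35.0
```

Run:
```python
from h import *
b=camera("side")[:,:,::-1];a=camera("top")[:,:,::-1]
b=cv2.resize(b[110:270,200:370],(510,480));a=cv2.resize(a[180:260,210:310],(280,224))
c=np.zeros((480,800,3),np.uint8);c[:,:510]=b;c[:224,515:795]=a;cv2.imwrite("pics/liftL.png",c)
s=read_state();print(s["wrist_force"],s["moment"])
```

```text
[-0.12224414  0.23590775 -3.30838026] [-0.04399466  0.34296187 -0.02370606]
```

View pics/liftL.png

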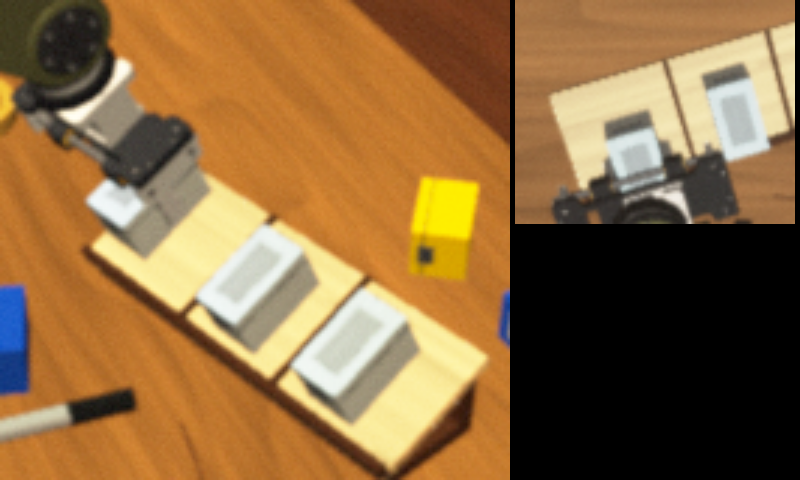

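The left box hangs squarely in the gripper at px (150,205), and reads about 2.7 N, so it is light. I'll put it back.

Call:
carry_out:
  slide:
    - [0.006, 0.002, -0.014]
    - [0.022, 0.007, -0.05]
    - [0.044, 0.013, -0.1]
    - [0.063, 0.019, -0.145]
    - [0.077, 0.023, -0.175]
    - [0.084, 0.025, -0.192]
    - [0.089, 0.0265, -0.202]
    - [0.091, 0.027, -0.207]
    - [0.091, 0.027, -0.207]
    - [0.091, 0.027, -0.207]
  dr:
    - [0, 0, 0]
    - [0, 0, 0]
    - [0, 0, 0]
    - [0, 0, 0]
    - [0, 0, 0]
    - [0, 0, 0]
    - [0, 0, 0]
    - [0, 0, 0]
    - [0, 0, 0]
    - [0, 0, 0]
  gripper: [45, 45, 45, 45, 45, 45, 45, 45, 45, 45]

```text
clock: 5.22
eef_pos: [537.2, 161.9, 153.4]
eef_rot: [3.141, 0.429, -2.854]
wrist_force: [-8.7, -2.1, 4.2]
finger_gap: 51.9
finger_force: 35.0
```

Call:
carry_out:
  slide:
    - [0, 0, 0]
    - [0, 0, 0]
    - [0, 0, 0]
    - [0, 0, 0]
    - [0, 0, 0]
    - [0, 0, 0]
  dr:
    - [0, 0, 0]
    - [0, 0, 0]
    - [0, 0, 0]
    - [0, 0, 0]
    - [0, 0, 0]
    - [0, 0, 0]
  gripper: [57, 60, 68, 76, 80, 80]

```text
clock: 5.72
eef_pos: [537.6, 162.0, 153.1]
eef_rot: [3.141, 0.43, -2.854]
wrist_force: [0.2, -0.1, -0.6]
finger_gap: 74.8
finger_force: 0.0
```

Call:
carry_out:
  slide:
    - [-0.006, -0.002, 0.014]
    - [-0.025, -0.008, 0.06]
    - [-0.06, -0.02, 0.14]
    - [-0.1, -0.03, 0.23]
    - [-0.14, -0.04, 0.32]
    - [-0.17, -0.048, 0.39]
    - [-0.185, -0.053, 0.42]
    - [-0.192, -0.056, 0.436]
    - [-0.192, -0.056, 0.436]
  dr:
    - [0, 0, 0]
    - [0, 0, 0]
    - [0, 0, 0]
    - [0, 0, 0]
    - [0, 0, 0]
    - [0, 0, 0]
    - [0, 0, 0]
    - [0, 0, 0]
    - [0, 0, 0]
  gripper: [80, 80, 80, 80, 80, 80, 80, 80, 80]

```text
clock: 6.47
eef_pos: [489.5, 147.9, 262.4]
eef_rot: [3.141, 0.431, -2.854]
wrist_force: [0.6, -0.0, 0.6]
finger_gap: 75.1
finger_force: 0.0
```

```bash
cat > chk.py <<'E'
from h import *
import sys
t=np.ascontiguousarray(camera("top")[:,:,::-1]);s=np.ascontiguousarray(camera("side")[:,:,::-1]);cv2.imwrite("pics/%s_t.png"%sys.argv[1],t);cv2.imwrite("pics/%s_s.png"%sys.argv[1],s)
for r in sorted(blobs(s,light(s,(225,155,370,270)),200,2500),key=lambda r:r[0][0]):print(np.round(r[0]+r[1]+(r[2],),1))
for r in sorted(blobs(t,light(t,(215,175,355,260)),200,1500),key=lambda r:r[0][0]):print("top",np.round(r[0]+r[1]+(r[2],),1))
p0,R0=cur();print(read_state()["clock"],p0)
for b in sys.argv[2:]:
  for u in(120,0): p,R=tgt(b,u);print(b,u,delta(p,R,p0,R0))
E
python3 chk.py backL M
```

```text
[250.3 178.7  44.8  33.6  38.2]
[286.3 204.2  26.2  36.8  45. ]
[319.  226.3  28.1  38.3  41.6]
top [253.2 233.2  27.2  18.   71.6]
top [289.1 222.2  27.2  18.3  74.1]
top [325.1 210.   30.7  19.3  77.5]
6.5667 [489.54262369 147.91249905 261.06914577]
M 120 (array([ 0.1376, -0.464 ,  0.0047]), array([-0.    , -0.0002,  0.0001]))
M 0 (array([ 0.3295, -0.4072, -0.4316]), array([-0.    , -0.0002,  0.0001]))
```

Call:
carry_out:
  slide:
    - [0.012, -0.04, 0]
    - [0.04, -0.14, 0]
    - [0.075, -0.25, 0]
    - [0.105, -0.35, 0]
    - [0.125, -0.42, 0]
    - [0.135, -0.455, 0]
    - [0.138, -0.465, 0]
    - [0.138, -0.465, 0]
  dr:
    - [0, 0, 0]
    - [0, 0, 0]
    - [0, 0, 0]
    - [0, 0, 0]
    - [0, 0, 0]
    - [0, 0, 0]
    - [0, 0, 0]
    - [0, 0, 0]
  gripper: [80, 80, 80, 80, 80, 80, 80, 80]

```text
clock: 7.23
eef_pos: [524.1, 31.6, 261.3]
eef_rot: [3.141, 0.429, -2.855]
wrist_force: [-0.8, 0.5, 0.2]
finger_gap: 75.3
finger_force: 0.0
```

Call:
carry_out:
  slide:
    - [0.02, 0.006, -0.04]
    - [0.06, 0.017, -0.13]
    - [0.11, 0.032, -0.24]
    - [0.15, 0.044, -0.335]
    - [0.175, 0.052, -0.395]
    - [0.188, 0.056, -0.425]
    - [0.192, 0.057, -0.4365]
    - [0.192, 0.057, -0.4365]
    - [0.192, 0.057, -0.4365]
  dr:
    - [0, 0, 0]
    - [0, 0, 0]
    - [0, 0, 0]
    - [0, 0, 0]
    - [0, 0, 0]
    - [0, 0, 0]
    - [0, 0, 0]
    - [0, 0, 0]
    - [0, 0, 0]
  gripper: [80, 80, 80, 80, 80, 80, 80, 80, 80]

```text
clock: 7.98
eef_pos: [572.1, 46.2, 153.6]
eef_rot: [3.141, 0.431, -2.854]
wrist_force: [0.0, -0.5, -0.7]
finger_gap: 75.2
finger_force: 0.0
```

Call:
carry_out:
  slide:
    - [0, 0, 0]
    - [0, 0, 0]
    - [0, 0, 0]
    - [0, 0, 0]
    - [0, 0, 0]
    - [0, 0, 0]
    - [0, 0, 0]
    - [0, 0, 0]
  dr:
    - [0, 0, 0]
    - [0, 0, 0]
    - [0, 0, 0]
    - [0, 0, 0]
    - [0, 0, 0]
    - [0, 0, 0]
    - [0, 0, 0]
    - [0, 0, 0]
  gripper: [70, 62, 56, 50, 45, 45, 45, 45]

```text
clock: 8.65
eef_pos: [572.0, 46.1, 153.4]
eef_rot: [3.141, 0.43, -2.854]
wrist_force: [-6.2, 2.0, 7.1]
finger_gap: 51.9
finger_force: 35.0
```

Call:
carry_out:
  slide:
    - [-0.004, -0.001, 0.01]
    - [-0.015, -0.005, 0.035]
    - [-0.035, -0.01, 0.08]
    - [-0.057, -0.017, 0.13]
    - [-0.076, -0.0225, 0.173]
    - [-0.087, -0.026, 0.199]
    - [-0.091, -0.027, 0.207]
    - [-0.091, -0.027, 0.207]
    - [-0.091, -0.027, 0.207]
  dr:
    - [0, 0, 0]
    - [0, 0, 0]
    - [0, 0, 0]
    - [0, 0, 0]
    - [0, 0, 0]
    - [0, 0, 0]
    - [0, 0, 0]
    - [0, 0, 0]
    - [0, 0, 0]
  gripper: [45, 45, 45, 45, 45, 45, 45, 45, 45]

```text
clock: 9.4
eef_pos: [549.2, 39.2, 204.3]
eef_rot: [3.141, 0.429, -2.854]
wrist_force: [1.1, -0.6, -1.9]
finger_gap: 51.9
finger_force: 35.0
```

Call:
carry_out:
  slide:
    - [0, 0, 0]
    - [0, 0, 0]
    - [0, 0, 0]
    - [0, 0, 0]
  dr:
    - [0, 0, 0]
    - [0, 0, 0]
    - [0, 0, 0]
    - [0, 0, 0]
  gripper: [45, 45, 45, 45]

```text
clock: 9.73
eef_pos: [549.3, 39.2, 204.3]
eef_rot: [3.141, 0.429, -2.854]
wrist_force: [0.3, -1.3, -2.3]
finger_gap: 51.5
finger_force: 35.0
```

The middle box reads about 2.3 N, so it is light too. I'll put it back.

Call:
carry_out:
  slide:
    - [0.006, 0.002, -0.014]
    - [0.022, 0.007, -0.05]
    - [0.044, 0.013, -0.1]
    - [0.063, 0.019, -0.145]
    - [0.077, 0.023, -0.175]
    - [0.084, 0.025, -0.192]
    - [0.089, 0.0265, -0.202]
    - [0.091, 0.027, -0.207]
    - [0.091, 0.027, -0.207]
    - [0.091, 0.027, -0.207]
  dr:
    - [0, 0, 0]
    - [0, 0, 0]
    - [0, 0, 0]
    - [0, 0, 0]
    - [0, 0, 0]
    - [0, 0, 0]
    - [0, 0, 0]
    - [0, 0, 0]
    - [0, 0, 0]
    - [0, 0, 0]
  gripper: [45, 45, 45, 45, 45, 45, 45, 45, 45, 45]

```text
clock: 10.57
eef_pos: [571.8, 45.9, 153.3]
eef_rot: [3.141, 0.43, -2.854]
wrist_force: [-6.2, -2.6, 2.0]
finger_gap: 51.7
finger_force: 35.0
```

Call:
carry_out:
  slide:
    - [0, 0, 0]
    - [0, 0, 0]
    - [0, 0, 0]
    - [0, 0, 0]
    - [0, 0, 0]
    - [0, 0, 0]
  dr:
    - [0, 0, 0]
    - [0, 0, 0]
    - [0, 0, 0]
    - [0, 0, 0]
    - [0, 0, 0]
    - [0, 0, 0]
  gripper: [57, 60, 68, 76, 80, 80]

```text
clock: 11.07
eef_pos: [572.1, 45.9, 153.0]
eef_rot: [3.141, 0.43, -2.854]
wrist_force: [0.3, -0.1, -0.2]
finger_gap: 74.7
finger_force: 0.0
```

Call:
carry_out:
  slide:
    - [-0.006, -0.002, 0.014]
    - [-0.025, -0.008, 0.06]
    - [-0.06, -0.02, 0.14]
    - [-0.1, -0.03, 0.23]
    - [-0.14, -0.04, 0.32]
    - [-0.17, -0.048, 0.39]
    - [-0.185, -0.053, 0.42]
    - [-0.192, -0.056, 0.436]
    - [-0.192, -0.056, 0.436]
  dr:
    - [0, 0, 0]
    - [0, 0, 0]
    - [0, 0, 0]
    - [0, 0, 0]
    - [0, 0, 0]
    - [0, 0, 0]
    - [0, 0, 0]
    - [0, 0, 0]
    - [0, 0, 0]
  gripper: [80, 80, 80, 80, 80, 80, 80, 80, 80]

```text
clock: 11.82
eef_pos: [524.0, 31.8, 262.2]
eef_rot: [3.142, 0.431, -2.854]
wrist_force: [0.2, -1.0, -0.1]
finger_gap: 75.7
finger_force: 0.0
```

Call:
carry_out:
  slide:
    - [0.012, -0.04, 0]
    - [0.04, -0.14, 0]
    - [0.075, -0.25, 0]
    - [0.105, -0.35, 0]
    - [0.125, -0.42, 0]
    - [0.135, -0.46, 0]
    - [0.139, -0.469, 0]
    - [0.139, -0.469, 0]
  dr:
    - [0, 0, 0]
    - [0, 0, 0]
    - [0, 0, 0]
    - [0, 0, 0]
    - [0, 0, 0]
    - [0, 0, 0]
    - [0, 0, 0]
    - [0, 0, 0]
  gripper: [80, 80, 80, 80, 80, 80, 80, 80]

```text
clock: 12.48
eef_pos: [558.8, -85.3, 260.9]
eef_rot: [3.14, 0.429, -2.855]
wrist_force: [-0.4, -0.3, -0.2]
finger_gap: 75.1
finger_force: 0.0
```

```bash
python3 chk.py backM R
python3 - <<'E'
import cv2,numpy as np
b=cv2.imread("pics/backM_s.png");a=cv2.imread("pics/backM_t.png")
b=cv2.resize(b[130:270,220:370],(420,392));a=cv2.resize(a[170:270,220:350],(380,292))
c=np.zeros((392,800,3),np.uint8);c[:,:420]=b;c[:292,420:]=a;cv2.imwrite("pics/backM.png",c)
E
```

```text
[254.5 186.7  26.1  27.4  42.7]
[283.5 208.   26.2  27.6  45. ]
[297.4 173.4  21.   33.5  47.7]
[322.5 218.6  32.7  54.4  41.6]
top [253.  233.3  27.1  18.   72.9]
top [289.8 222.2  27.3  18.3  74.7]
top [325.3 209.8  30.8  19.6  76. ]
12.5833 [558.62939426 -84.44403693 261.49343018]
R 120 (array([-0.0003, -0.0026,  0.003 ]), array([-0.0001, -0.0001, -0.0001]))
R 0 (array([ 0.1915,  0.0543, -0.4333]), array([-0.0001, -0.0001, -0.0001]))
```

View pics/backM.png

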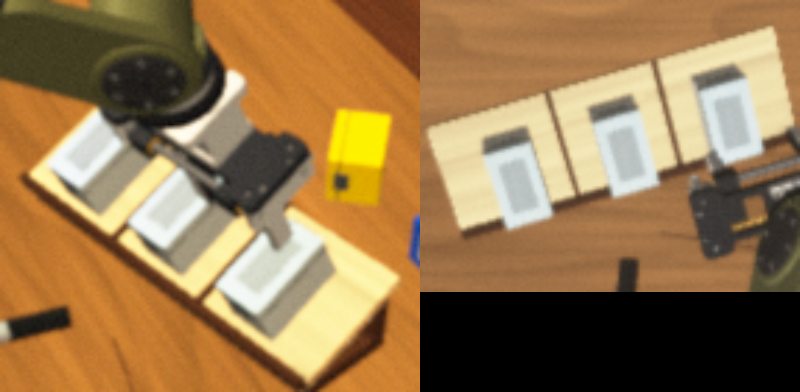

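Left and middle stand in their bays, at top-view px (253,233) and (290,222). The fingers are above the right box at (325,210). I'll grip it harder.

Call:
carry_out:
  slide:
    - [0.02, 0.006, -0.04]
    - [0.06, 0.017, -0.13]
    - [0.11, 0.032, -0.24]
    - [0.15, 0.044, -0.335]
    - [0.175, 0.052, -0.395]
    - [0.188, 0.056, -0.425]
    - [0.192, 0.057, -0.4345]
    - [0.192, 0.057, -0.4345]
    - [0.192, 0.057, -0.4345]
  dr:
    - [0, 0, 0]
    - [0, 0, 0]
    - [0, 0, 0]
    - [0, 0, 0]
    - [0, 0, 0]
    - [0, 0, 0]
    - [0, 0, 0]
    - [0, 0, 0]
    - [0, 0, 0]
  gripper: [80, 80, 80, 80, 80, 80, 80, 80, 80]
  newtons: 55

```text
clock: 13.33
eef_pos: [606.9, -70.9, 154.2]
eef_rot: [-3.141, 0.431, -2.853]
wrist_force: [-0.0, -0.3, -0.3]
finger_gap: 74.9
finger_force: 0.0
```

Call:
carry_out:
  slide:
    - [0, 0, 0]
    - [0, 0, 0]
    - [0, 0, 0]
    - [0, 0, 0]
    - [0, 0, 0]
    - [0, 0, 0]
    - [0, 0, 0]
    - [0, 0, 0]
  dr:
    - [0, 0, 0]
    - [0, 0, 0]
    - [0, 0, 0]
    - [0, 0, 0]
    - [0, 0, 0]
    - [0, 0, 0]
    - [0, 0, 0]
    - [0, 0, 0]
  gripper: [70, 62, 56, 50, 45, 45, 45, 45]

```text
clock: 14.0
eef_pos: [606.5, -70.5, 153.9]
eef_rot: [3.14, 0.43, -2.854]
wrist_force: [-6.5, 5.8, 7.4]
finger_gap: 51.5
finger_force: 55.0
```

Call:
carry_out:
  slide:
    - [-0.004, -0.001, 0.01]
    - [-0.012, -0.004, 0.028]
    - [-0.027, -0.008, 0.06]
    - [-0.045, -0.013, 0.102]
    - [-0.062, -0.018, 0.143]
    - [-0.077, -0.023, 0.176]
    - [-0.087, -0.026, 0.198]
    - [-0.091, -0.027, 0.207]
    - [-0.091, -0.027, 0.207]
    - [-0.091, -0.027, 0.207]
  dr:
    - [0, 0, 0]
    - [0, 0, 0]
    - [0, 0, 0]
    - [0, 0, 0]
    - [0, 0, 0]
    - [0, 0, 0]
    - [0, 0, 0]
    - [0, 0, 0]
    - [0, 0, 0]
    - [0, 0, 0]
  gripper: [45, 45, 45, 45, 45, 45, 45, 45, 45, 45]

```text
clock: 14.83
eef_pos: [583.9, -77.8, 204.9]
eef_rot: [3.141, 0.43, -2.854]
wrist_force: [0.1, -0.4, -7.3]
finger_gap: 51.8
finger_force: 55.0
```

Call:
carry_out:
  slide:
    - [0, 0, 0]
    - [0, 0, 0]
    - [0, 0, 0]
    - [0, 0, 0]
  dr:
    - [0, 0, 0]
    - [0, 0, 0]
    - [0, 0, 0]
    - [0, 0, 0]
  gripper: [45, 45, 45, 45]

```text
clock: 15.17
eef_pos: [584.0, -77.7, 204.7]
eef_rot: [3.141, 0.429, -2.854]
wrist_force: [-1.4, 0.0, -6.7]
finger_gap: 51.7
finger_force: 55.0
```

```bash
python3 -c "
from h import *
s=read_state();print(s['wrist_force'],s['moment'],s['finger_gap'])"; python3 chk.py liftR
```

```text
[-1.35332944  0.02516754 -6.72517105] [-0.21468726  0.80093581 -0.02732312] 51.657472360418254
[252.6 189.4  26.8  20.7  41.2]
[300.  218.3  70.1  38.3   7.7]
[306.3 189.6  19.   31.2  46.5]
top [253.  233.   27.8  18.3  71.6]
top [289.4 222.3  27.3  19.3  74.7]
top [328.3 210.7  16.5  21.7  86.6]
15.2667 [584.04632884 -77.80409671 204.85208356]
```

The right box reads about 6.7 N, so it is the heavy one. I'll put it back in its bay first as asked, then take it out.

Call:
carry_out:
  slide:
    - [0.006, 0.002, -0.014]
    - [0.022, 0.007, -0.05]
    - [0.044, 0.013, -0.1]
    - [0.063, 0.019, -0.145]
    - [0.077, 0.023, -0.175]
    - [0.084, 0.025, -0.192]
    - [0.089, 0.0265, -0.202]
    - [0.091, 0.027, -0.207]
    - [0.091, 0.027, -0.207]
    - [0.091, 0.027, -0.207]
  dr:
    - [0, 0, 0]
    - [0, 0, 0]
    - [0, 0, 0]
    - [0, 0, 0]
    - [0, 0, 0]
    - [0, 0, 0]
    - [0, 0, 0]
    - [0, 0, 0]
    - [0, 0, 0]
    - [0, 0, 0]
  gripper: [45, 45, 45, 45, 45, 45, 45, 45, 45, 45]

```text
clock: 16.1
eef_pos: [606.5, -71.1, 153.8]
eef_rot: [3.141, 0.43, -2.854]
wrist_force: [-8.5, -1.3, -2.3]
finger_gap: 51.8
finger_force: 55.0
```

Call:
carry_out:
  slide:
    - [0, 0, 0]
    - [0, 0, 0]
    - [0, 0, 0]
    - [0, 0, 0]
    - [0, 0, 0]
    - [0, 0, 0]
    - [0, 0, 0]
    - [0, 0, 0]
  dr:
    - [0, 0, 0]
    - [0, 0, 0]
    - [0, 0, 0]
    - [0, 0, 0]
    - [0, 0, 0]
    - [0, 0, 0]
    - [0, 0, 0]
    - [0, 0, 0]
  gripper: [57, 60, 66, 70, 70, 70, 70, 70]

```text
clock: 16.77
eef_pos: [606.8, -71.1, 153.3]
eef_rot: [3.141, 0.43, -2.854]
wrist_force: [-0.6, 1.0, 0.8]
finger_gap: 65.8
finger_force: 0.0
```

```bash
python3 chk.py backR
```

```text
[248.7 193.9  28.   11.8  28.6]
[279.4 212.2  27.   14.9  40.9]
[313.2 203.2  18.9  30.6  47.9]
[321.  227.1  31.   39.8  41.2]
top [252.8 232.9  27.9  18.4  72.9]
top [289.9 222.2  27.2  18.4  74.1]
top [324.5 204.5  17.   21.   90. ]
16.8667 [606.80681352 -71.06932292 153.29985686]
```

Call:
carry_out:
  slide:
    - [0, 0, 0]
    - [0, 0, 0]
    - [0, 0, 0]
    - [0, 0, 0]
    - [0, 0, 0]
    - [0, 0, 0]
    - [0, 0, 0]
    - [0, 0, 0]
  dr:
    - [0, 0, 0]
    - [0, 0, 0]
    - [0, 0, 0]
    - [0, 0, 0]
    - [0, 0, 0]
    - [0, 0, 0]
    - [0, 0, 0]
    - [0, 0, 0]
  gripper: [65, 60, 56, 50, 45, 45, 45, 45]

```text
clock: 17.53
eef_pos: [606.8, -71.1, 153.3]
eef_rot: [3.141, 0.43, -2.854]
wrist_force: [-0.4, 0.4, -0.2]
finger_gap: 51.6
finger_force: 55.0
```

Call:
carry_out:
  slide:
    - [-0.004, -0.001, 0.01]
    - [-0.012, -0.004, 0.028]
    - [-0.027, -0.008, 0.06]
    - [-0.045, -0.013, 0.102]
    - [-0.062, -0.018, 0.15]
    - [-0.077, -0.023, 0.2]
    - [-0.087, -0.026, 0.25]
    - [-0.091, -0.027, 0.28]
    - [-0.091, -0.027, 0.3]
    - [-0.091, -0.027, 0.3]
  dr:
    - [0, 0, 0]
    - [0, 0, 0]
    - [0, 0, 0]
    - [0, 0, 0]
    - [0, 0, 0]
    - [0, 0, 0]
    - [0, 0, 0]
    - [0, 0, 0]
    - [0, 0, 0]
    - [0, 0, 0]
  gripper: [45, 45, 45, 45, 45, 45, 45, 45, 45, 45]

```text
clock: 18.37
eef_pos: [584.3, -77.9, 229.8]
eef_rot: [-3.141, 0.432, -2.854]
wrist_force: [0.5, -0.7, -8.6]
finger_gap: 51.7
finger_force: 55.0
```

Run:
```python
from h import *
s=read_state();print(s["wrist_force"],s["finger_gap"],s["joints"].round(2))
p0,R0=cur();print(p0)
for z in(130,61):
  p,R=tgt([476,-332,z],0,0.41,0);print(p,delta(p,R,p0,R0))
```

```text
[ 0.45237357 -0.68469779 -8.61838163] 51.69677428500121 [-0.26  0.33  1.69  0.32  0.76 -2.31]
[584.33248406 -77.89308739 229.79062835]
[ 476. -332.  183.] (array([-0.4333, -1.0164, -0.1872]), array([-0.0234,  0.0647,  0.0191]))
[ 476. -332.  114.] (array([-0.4333, -1.0164, -0.4632]), array([-0.0234,  0.0647,  0.0191]))
```

Run:
```python
from h import *
p0,R0=cur()
for z in(130,61):
  p,R=tgt([476,-332,z],0,0.1,0);print(p,delta(p,R,p0,R0))
```

```text
[ 476. -332.  183.] (array([-0.4333, -1.0164, -0.1872]), array([-0.0131,  0.0675, -0.0294]))
[ 476. -332.  114.] (array([-0.4333, -1.0164, -0.4632]), array([-0.0131,  0.0675, -0.0294]))
```

Call:
carry_out:
  slide:
    - [-0.01, -0.02, 0.02]
    - [-0.02, -0.05, 0.04]
    - [-0.05, -0.1, 0.05]
    - [-0.08, -0.18, 0.05]
    - [-0.11, -0.26, 0.05]
    - [-0.15, -0.34, 0.05]
    - [-0.18, -0.42, 0.05]
    - [-0.2, -0.47, 0.05]
    - [-0.21, -0.49, 0.05]
    - [-0.21, -0.49, 0.05]
  dr:
    - [-0.001, 0.005, -0.002]
    - [-0.003, 0.015, -0.0065]
    - [-0.005, 0.027, -0.012]
    - [-0.0075, 0.039, -0.017]
    - [-0.01, 0.051, -0.022]
    - [-0.012, 0.06, -0.026]
    - [-0.0131, 0.0675, -0.0294]
    - [-0.0131, 0.0675, -0.0294]
    - [-0.0131, 0.0675, -0.0294]
    - [-0.0131, 0.0675, -0.0294]
  gripper: [45, 45, 45, 45, 45, 45, 45, 45, 45, 45]

```text
clock: 19.2
eef_pos: [531.3, -200.9, 240.4]
eef_rot: [3.14, -0.0, -3.042]
wrist_force: [0.3, -0.1, -7.8]
finger_gap: 51.7
finger_force: 55.0
```

Call:
carry_out:
  slide:
    - [-0.01, -0.025, 0]
    - [-0.035, -0.08, 0]
    - [-0.07, -0.16, 0]
    - [-0.11, -0.26, -0.02]
    - [-0.15, -0.35, -0.06]
    - [-0.185, -0.44, -0.11]
    - [-0.21, -0.5, -0.17]
    - [-0.22, -0.52, -0.215]
    - [-0.223, -0.526, -0.237]
    - [-0.223, -0.526, -0.237]
  dr:
    - [0, 0, 0]
    - [0, 0, 0]
    - [0, 0, 0]
    - [0, 0, 0]
    - [0, 0, 0]
    - [0, 0, 0]
    - [0, 0, 0]
    - [0, 0, 0]
    - [0, 0, 0]
    - [0, 0, 0]
  gripper: [45, 45, 45, 45, 45, 45, 45, 45, 45, 45]

```text
clock: 20.03
eef_pos: [475.7, -331.1, 180.3]
eef_rot: [3.139, -0.003, -3.042]
wrist_force: [-0.3, 0.8, -7.5]
finger_gap: 51.6
finger_force: 55.0
```

Run:
```python
from h import *
a=camera("top")[:,:,::-1];b=camera("side")[:,:,::-1]
a=cv2.resize(a[200:310,350:460],(400,400));b=cv2.resize(b[240:410,230:400],(400,400));cv2.imwrite("pics/tray.png",np.hstack([a,b]))
p0,R0=cur();s=read_state();print(s["joints"].round(2),s["eef_rot"],p0,s["wrist_force"])
p,R=tgt([476,-332,61],0,0.1,0);print(p,delta(p,R,p0,R0))
```

```text
[-0.67  0.49  1.55  0.    1.1  -2.34] [ 3.14056760e+00 -7.42637454e-04 -3.04070153e+00] [ 476.47028071 -330.97359675  182.06873045] [ 0.58954724  0.42347507 -6.66340745]
[ 476. -332.  114.] (array([-0.0019, -0.0041, -0.2723]), array([-0.0002, -0.0001, -0.0001]))
```

View pics/tray.png

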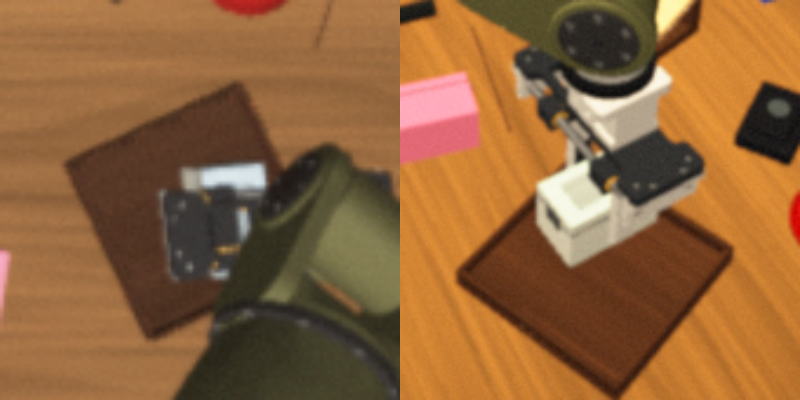

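The box hangs upright over the tray. In the top crop the tray centre is at (195,211) and the box top is near (225,190), and parallax accounts for that offset. I'll lower it.

Call:
carry_out:
  slide:
    - [0, 0, -0.03]
    - [0, 0, -0.09]
    - [0, 0, -0.15]
    - [0, 0, -0.2]
    - [0, 0, -0.235]
    - [0, 0, -0.25]
    - [0, 0, -0.258]
    - [0, 0, -0.262]
    - [0, 0, -0.264]
    - [0, 0, -0.264]
  dr:
    - [0, 0, 0]
    - [0, 0, 0]
    - [0, 0, 0]
    - [0, 0, 0]
    - [0, 0, 0]
    - [0, 0, 0]
    - [0, 0, 0]
    - [0, 0, 0]
    - [0, 0, 0]
    - [0, 0, 0]
  gripper: [45, 45, 45, 45, 45, 45, 45, 45, 45, 45]

```text
clock: 20.97
eef_pos: [476.0, -331.9, 116.0]
eef_rot: [3.141, -0.001, -3.042]
wrist_force: [0.1, 0.1, -7.4]
finger_gap: 51.9
finger_force: 55.0
```

Call:
carry_out:
  slide:
    - [0, 0, -0.002]
    - [0, 0, -0.004]
    - [0, 0, -0.004]
  dr:
    - [0, 0, 0]
    - [0, 0, 0]
    - [0, 0, 0]
  gripper: [45, 45, 45]

```text
clock: 21.22
eef_pos: [475.8, -331.8, 114.6]
eef_rot: [3.14, -0.001, -3.042]
wrist_force: [-0.7, 0.7, -7.8]
finger_gap: 51.8
finger_force: 55.0
```

Call:
carry_out:
  slide:
    - [0, 0, -0.003]
    - [0, 0, -0.004]
    - [0, 0, -0.004]
  dr:
    - [0, 0, 0]
    - [0, 0, 0]
    - [0, 0, 0]
  gripper: [45, 45, 45]

```text
clock: 21.47
eef_pos: [475.8, -331.8, 113.7]
eef_rot: [3.14, -0.001, -3.042]
wrist_force: [-0.8, 0.2, -5.3]
finger_gap: 52.0
finger_force: 55.0
```

Contact is beginning, so I'll go slightly lower, release and retreat straight up.

Call:
carry_out:
  slide:
    - [0, 0, -0.002]
    - [0, 0, -0.003]
    - [0, 0, -0.003]
  dr:
    - [0, 0, 0]
    - [0, 0, 0]
    - [0, 0, 0]
  gripper: [45, 45, 45]

```text
clock: 21.72
eef_pos: [475.8, -331.9, 113.6]
eef_rot: [3.141, -0.001, -3.042]
wrist_force: [-5.8, 3.1, 4.6]
finger_gap: 52.0
finger_force: 55.0
```

Call:
carry_out:
  slide:
    - [0, 0, 0]
    - [0, 0, 0]
    - [0, 0, 0]
    - [0, 0, 0]
    - [0, 0, 0]
    - [0, 0, 0]
    - [0, 0, 0]
  dr:
    - [0, 0, 0]
    - [0, 0, 0]
    - [0, 0, 0]
    - [0, 0, 0]
    - [0, 0, 0]
    - [0, 0, 0]
    - [0, 0, 0]
  gripper: [57, 60, 68, 76, 80, 80, 80]

```text
clock: 22.3
eef_pos: [475.8, -331.8, 112.8]
eef_rot: [3.14, -0.001, -3.042]
wrist_force: [0.0, 0.4, -0.5]
finger_gap: 75.0
finger_force: 0.0
```

Call:
carry_out:
  slide:
    - [0, 0, 0.015]
    - [0, 0, 0.06]
    - [0, 0, 0.14]
    - [0, 0, 0.24]
    - [0, 0, 0.36]
    - [0, 0, 0.48]
    - [0, 0, 0.58]
    - [0, 0, 0.64]
    - [0, 0, 0.66]
    - [0, 0, 0.66]
  dr:
    - [0, 0, 0]
    - [0, 0, 0]
    - [0, 0, 0]
    - [0, 0, 0]
    - [0, 0, 0]
    - [0, 0, 0]
    - [0, 0, 0]
    - [0, 0, 0]
    - [0, 0, 0]
    - [0, 0, 0]
  gripper: [80, 80, 80, 80, 80, 80, 80, 80, 80, 80]

```text
clock: 23.13
eef_pos: [475.9, -331.9, 279.5]
eef_rot: [-3.141, 0.0, -3.042]
wrist_force: [0.4, -1.0, -0.5]
finger_gap: 75.1
finger_force: 0.0
```

Run:
```python
from h import *
a=camera("top")[:,:,::-1];b=camera("side")[:,:,::-1]
a=cv2.resize(a[130:320,210:460],(400,304));b=cv2.resize(b[140:410,190:440],(400,432))
c=np.zeros((432,800,3),np.uint8);c[:304,:400]=a;c[:,400:]=b;cv2.imwrite("pics/end.png",c);print(read_state()["wrist_force"])
```

```text
[-0.3501487  -0.6318325  -1.08292075]
```

View pics/end.png

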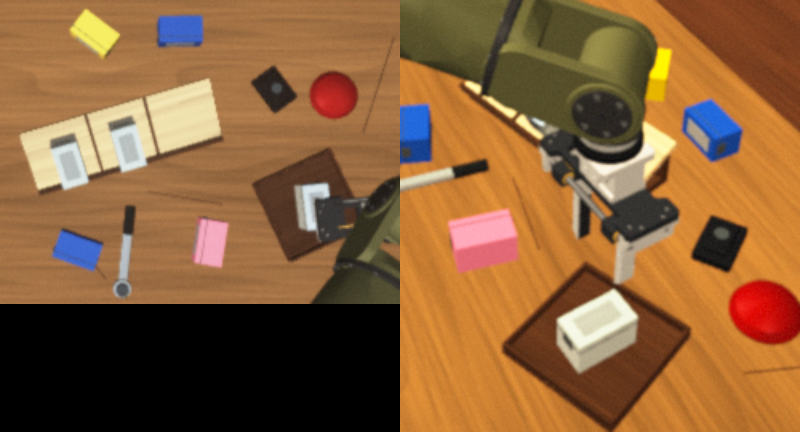

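The heavy box stands upright in the middle of the tray, at side-crop px (597,330). Both light boxes are in their bays, at top-crop px (69,162) and (127,145). Nothing else has moved and the gripper is clear.

```bash
python3 -c "
from cell import *
print(sign_off())"
```

```text
the job is handed in; nothing more can be done
None
```

The job is handed in at about 23 s of the 72 s: all three boxes were weighed in order and put back. The right one was heavy (about 7 N against 2–3 N) and now stands upright on the tray floor, with the two light ones still in their bays.

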